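# Stroke the flipped-up tag plates of a price rail flat

## Task

The five white tag plates on the shelf-edge price rail lying on the counter have been left flipped up. Run your fingertips lightly along the top of the rail, starting at the bare end with the slot, where the plates' hinges face you, and going towards the raised edges, so that the plates fold down flat one after the other in that order. Use touch only: do not grip, lift or shove the rail or lean hard on it, do not disturb the jars and other things around it, and leave the rail lying where it was with all five plates flat.

Things in the scene. Friction and masses are not known exactly. Their poses are not given: they have to be found in the camera images.
- rail: shelf-edge price rail lying loose on the counter in any direction: steel-cored aluminium bar 250 mm long (x), 56 mm wide (y), 25 mm tall, 1.2 kg. Origin at the centre of its underside, z up. Five white plates in a row on its top: folded flat, their tops are level with the rail's top, 25 mm above the counter. The bare 25 mm before plate 1 (the -x end) has a dark slot 34 mm long across it; plate 5 ends at x = +94 mm. Bare bars as high fill the gaps between plates.
- tag1 (a joint): opening angle of plate 1 (1 is next to the slotted end): 0 = flat, on a stop, 1.0 rad = fully up; starts at 0.35 to 0.7, stays where it is left (about 0.4 N at the free edge moves it). Thin white plate 34 mm long (x), 44 mm wide, 3 mm thick; hinge line across the rail at the rail's x = -100 mm, 22 mm above the counter; the plate reaches from it towards the rail's +x, so when up it is a ramp rising towards +x.
- tag1_edge (a point): middle of the top of plate 1's free edge, 34 mm from its hinge line; 25 mm above the counter when folded flat
- tag2 (a joint): opening angle of plate 2 (1 is next to the slotted end): 0 = flat, on a stop, 1.0 rad = fully up; starts at 0.35 to 0.7, stays where it is left (about 0.4 N at the free edge moves it). Thin white plate 34 mm long (x), 44 mm wide, 3 mm thick; hinge line across the rail at the rail's x = -60 mm, 22 mm above the counter; the plate reaches from it towards the rail's +x, so when up it is a ramp rising towards +x.
- tag2_edge (a point): middle of the top of plate 2's free edge, 34 mm from its hinge line; 25 mm above the counter when folded flat
- tag3 (a joint): opening angle of plate 3 (1 is next to the slotted end): 0 = flat, on a stop, 1.0 rad = fully up; starts at 0.35 to 0.7, stays where it is left (about 0.4 N at the free edge moves it). Thin white plate 34 mm long (x), 44 mm wide, 3 mm thick; hinge line across the rail at the rail's x = -20 mm, 22 mm above the counter; the plate reaches from it towards the rail's +x, so when up it is a ramp rising towards +x.
- tag3_edge (a point): middle of the top of plate 3's free edge, 34 mm from its hinge line; 25 mm above the counter when folded flat
- tag4 (a joint): opening angle of plate 4 (1 is next to the slotted end): 0 = flat, on a stop, 1.0 rad = fully up; starts at 0.35 to 0.7, stays where it is left (about 0.4 N at the free edge moves it). Thin white plate 34 mm long (x), 44 mm wide, 3 mm thick; hinge line across the rail at the rail's x = 20 mm, 22 mm above the counter; the plate reaches from it towards the rail's +x, so when up it is a ramp rising towards +x.
- tag4_edge (a point): middle of the top of plate 4's free edge, 34 mm from its hinge line; 25 mm above the counter when folded flat
- tag5 (a joint): opening angle of plate 5 (1 is next to the slotted end): 0 = flat, on a stop, 1.0 rad = fully up; starts at 0.35 to 0.7, stays where it is left (about 0.4 N at the free edge moves it). Thin white plate 34 mm long (x), 44 mm wide, 3 mm thick; hinge line across the rail at the rail's x = 60 mm, 22 mm above the counter; the plate reaches from it towards the rail's +x, so when up it is a ramp rising towards +x.
- tag5_edge (a point): middle of the top of plate 5's free edge, 34 mm from its hinge line; 25 mm above the counter when folded flat
- jar_a: bystander, loose: small square clear jar of dried goods, 54 mm wide, 78 mm tall with its round blue lid, standing about 0.1 m to one side of the rail; origin under its middle
- jar_b: bystander, loose: a second small jar of the same size (54 x 54 x 78 mm), about 0.1 m beside the rail; origin under its middle
- tin: bystander, loose: plain steel tin, 60 mm across, 40 mm tall, about 0.1 m beside the rail; origin under its middle
- jar_c: bystander, loose: larger jar of the same kind, 85 mm wide, 130 mm tall, at the right of the counter; origin under its middle
- jar_d: bystander, loose: larger jar, 85 mm wide, 130 mm tall, at the left of the counter; origin under its middle
- spare_lid: bystander, loose: loose round jar lid, 72 mm across, 18 mm tall, lying at the right near the robot; origin under its middle
- scoop: bystander, loose: spoon with wooden handle, 190 mm long, lying at the left near the robot; origin at the underside

How it is judged:
By the outcome, as a careful person would: the job done as asked, in the order asked, and still so for the second after the job is handed in, with the robot touching nothing.
It also fails if it takes over 45 s, if anything falls off the work surface, if the arm or the gripper's body presses on something with over 40 N, if the wrist force passes 120 N, or if a joint passes its speed limit or range.

## Robot

A 7-joint arm with a two-finger parallel gripper is mounted at the origin on the work surface. World frame = base frame: x ahead of the robot, y to its left, z up, the work surface at z = 0. Lengths are in m, angles in rad, forces in N, time in s.
With the tool pointing down it reaches from about 0.35 to 0.9 m from the base axis. Payload 8.1 kg.
Tool frame: the origin (TCP) lies on the centre line of the jaws, within the pads' length; the fingertips stand arm.tip_extent ahead of it and the grasp point (between the pads) lies 3 mm ahead of it (arm.tip_extent is the distance from the TCP to the fingertips, in m); y points along the fingers, z is the direction in which the jaws open and shut, and the axes are right-handed (so a half turn about y gives the same grasp; the last joint's range is limited). The gripper opens to 92 mm and grips with 3 to 60 N. Pads are 19 mm wide; open, the fingers measure 130 mm over their backs; the gripper's body (75 mm by 190 mm) begins 47 mm behind the grasp point.
Start: joints at [-0.103, 0.434, 0.025, 1.573, -0.012, 1.134, -0.075], TCP at [0.625, -0, 0.249] pointing down, gripper open.
Joint ranges: [-2.62, 2.62], [-0.44, 2.09], [-1.27, 1.32], [0.08, 2.57], [-1.32, 4.46], [0.12, 2], [-2.74, 2.74]. Speed limits (rad/s): [2.22, 2.22, 3.01, 3.01, 3.14, 3.14, 3.14].

## Interface

Orientations are given as a rotation vector (axis times angle).
In Python, from cell import observe, get_image, sign_off, boxes_of, place_of, arm gives the robot as it stands.
- The arm moves only by the tool arm_command, never from a script. Its argument "plan" is a list of rows, each a list of 2 entries, a list of its own where there are three numbers: the shift along the tool's x, y, z in m, then the turn, a rotation vector about the tool's x, y, z in degrees. In form: [[[tx, ty, tz], [ax, ay, az]], ...]. A call has 1 to 5 rows; each row is the pose to reach, as a shift and turn from the pose commanded when the call began, along the tool's axes at that moment; what a row does not reach only later rows make up. A row lasts 1/10 s, in which the tool goes at most 50 mm and 8.59 degrees, less where a joint would pass 70% of its speed; a pose out of reach is approached as far as the arm can. A call with a gripper value outside its range is refused whole. "fingers" is the closure, from -1 (fully open) to 1 (shut), set as the call begins (left out, the last holds). The fingers move at their own pace and stop on an object; "squeeze" is the grip in N (left out, the last holds). Time passes only in rows, so rows that repeat a pose let the fingers close. It gives the time, the measured TCP pose, the force and the opening at its end, in the units of the state.
- observe(): the state, without advancing time (a new reading comes with each control period).
- get_image(name): name is "scene" or "side" or "wrist"; returns a dict with "color" (420x560x3 uint8, red, green, blue), "camera_matrix" (3x3 intrinsics, pixels), "world_to_cam" (4x4, takes a point from world to camera coordinates); the wrist camera has in their place "mount" (4x4, takes a point from camera to tool coordinates, whose origin is the TCP and whose axes are the tool frame's). Camera axes: x right, y up, looking along -z (the intrinsics and any distortion apply to the point x, -y, -z); pixel columns grow to the right and rows downward; lengths in m; the calibration is good to about 2 mm. A picture is of the moment at which its call begins: read the wrist's pose just before it. There is no depth.
- sign_off(): hands the job in, once; it reports no verdict.
Trained networks look in a picture, given as the dict that the camera call returned (one of the last four; its "shot" number tells which), for a name from the list of things; names that differ only in an ending like _2 or _b are one class to them, and where a whole thing is asked for, a point or a joint stands for the part that bears it (a point fixed in the world has none). Each returns a list of dicts, best first, with "confidence" (0 to 1); they miss things now and then, are a little off and sometimes report something else, mostly with a low value. They report only what shows in the picture. A call takes as long as a camera call.
- boxes_of(picture, thing): "point" ([column, row] in pixels, amid what is visible of it).
- place_of(picture, thing): "point" ([column, row] in pixels: a listed point, or the origin of a listed thing).
The state is a dict: "clock": time; "joints": joint angles; "dq": joint speeds; "joint_efforts": joint torques, N m; "position": TCP position; "ee_rot": TCP orientation; "force": force on the tool from outside, world axes, zero at the start; "ft_torque": the same for the moment, N m; "width": opening from 0.0 (shut) to 1.0 (fully open).
Only numpy, scipy, OpenCV 4.12 (cv2) and the standard library are available. Lean on these libraries where they do the work, as an engineer would, in place of code of your own. Each camera call takes 0.05 s, during which the arm holds its last target.

## Working session

There is one attempt and no reset: what is moved stays moved. The work goes in short steps, Python scripts to look and compute and a tool call to move; the robot and the scene stay as the last step left them, time stands still between calls to the robot, and variables do not carry over. Pictures are saved under pics/ and viewed, and the job is handed in when it is done.

Besides the shell and the picture viewer there is one more tool, called after "Call:" as name([rows], argument=value, ...), one row to a line, values as JSON. arm_command: Moves the arm, as the interface text tells. Its arguments: {"type":"object","properties":{"plan":{"type":"array","items":{"type":"array"}},"fingers":{"type":"number"},"squeeze":{"type":"number"}},"required":["plan"]}

```bash
ls; mkdir -p pics; python3 - <<'E'
from cell import *
import cv2
s=observe();print(s)
print([ (k,getattr(arm,k)) for k in dir(arm) if not k.startswith('_')])
for n in ["scene","side"]:
    p=get_image(n);cv2.imwrite(f"pics/{n}0.png",p["color"][:,:,::-1])
    print(n,p["camera_matrix"],p["world_to_cam"],p.keys())
    for t in ["rail","tag1_edge","tag5_edge","tag1","jar_a","tin","jar_c","scoop","spare_lid"]:
        print(t,[(r["point"],r["confidence"]) for r in place_of(p,t)][:5])
E
```

```text
pics
{'clock': 0.0, 'joints': array([-0.10262273,  0.43521564,  0.02495301,  1.57411159, -0.01161913,
        1.13401217, -0.075114  ]), 'dq': array([-0.00010894, -0.0006741 , -0.00045716,  0.00064952,  0.00120751,
        0.00116339, -0.00097795]), 'joint_efforts': array([ 3.89017032e-04, -6.67853522e+01,  9.84863900e-01, -3.14464223e+01,
       -6.05165795e-02,  4.27553023e-02,  1.12382318e-04]), 'position': array([ 6.24508250e-01, -2.37263757e-05,  2.47943676e-01]), 'ee_rot': array([-1.21043938,  1.21035713, -1.20856948]), 'force': array([ 0.0619946 , -1.25204337,  0.17387396]), 'ft_torque': array([ 0.03754263, -0.0345425 ,  0.02123404]), 'width': 0.999784481925352}
[('PlanningError', <class 'cell.PlanningError'>), ('tip_extent', 0.022)]
scene [[437.4165094    0.         279.65258574]
 [  0.         437.4165094  207.28942483]
 [  0.           0.           1.        ]] [[-1.01491431e-01  9.94835751e-01 -1.14817099e-03  3.35271996e-02]
 [-7.86047768e-01 -7.94837178e-02  6.13034456e-01  4.07797392e-01]
 [ 6.09777332e-01  6.31202611e-02  7.90055338e-01 -1.65581094e+00]
 [ 0.00000000e+00  0.00000000e+00  0.00000000e+00  1.00000000e+00]] dict_keys(['color', 'camera_matrix', 'world_to_cam', 'shot'])
rail [([279.1, 216.2], 0.86)]
tag1_edge [([275.0, 231.3], 0.48)]
tag5_edge [([278.2, 185.4], 0.43)]Traceback (most recent call last):
  File "<stdin>", line 9, in <module>
ValueError: it knows: jar, rail, scoop, spare_lid, tag1_edge, tag2_edge, tag3_edge, tag4_edge, tag5_edge, tin
```

```bash
cat > h.py <<'E'
from cell import *
import cv2, numpy as np
from scipy.spatial.transform import Rotation as R
def ray(p,uv,pose=None):
    K=p["camera_matrix"]
    d=np.linalg.inv(K)@np.array([uv[0],uv[1],1.]); d=np.array([d[0],-d[1],-d[2]])
    if "world_to_cam" in p: T=np.linalg.inv(p["world_to_cam"])
    else:
        W=np.eye(4);W[:3,:3]=R.from_rotvec(pose["ee_rot"]).as_matrix();W[:3,3]=pose["position"];T=W@p["mount"]
    return T[:3,3],T[:3,:3]@d
def atz(p,uv,z,pose=None):
    o,d=ray(p,uv,pose);return o+d*(z-o[2])/d[2]
def save(p,name,f=1): 
    im=p["color"][:,:,::-1]; cv2.imwrite("pics/"+name,im)
E
python3 - <<'E'
from h import *
s=observe();print(R.from_rotvec(s["ee_rot"]).as_matrix().round(3))
for n in ["side","wrist"]:
    s=observe();p=get_image(n);save(p,n+"0.png")
    print(n,[p.get(k) for k in ("camera_matrix","world_to_cam","mount")],p.keys())
    for t in ["rail"]+[f"tag{i}_edge" for i in range(1,6)]:
        print(t,[(r["point"],r["confidence"],atz(p,r["point"],0 if t=="rail" else .038,s).round(3)) for r in place_of(p,t)][:3])
E
```

```text
[[-0.    -0.001  1.   ]
 [-1.    -0.    -0.   ]
 [ 0.    -1.    -0.001]]
side [array([[456.0466554 ,   0.        , 279.43917277],
       [  0.        , 456.0466554 , 210.99507571],
       [  0.        ,   0.        ,   1.        ]]), array([[-0.97443632, -0.22445327,  0.00972553,  0.51858994],
       [ 0.16898375, -0.7037208 ,  0.69008806, -0.13079649],
       [-0.14804846,  0.67409032,  0.72366006, -1.38014922],
       [ 0.        ,  0.        ,  0.        ,  1.        ]]), None] dict_keys(['color', 'camera_matrix', 'world_to_cam', 'shot'])
rail [([283.3, 203.9], 0.73, array([ 0.54, -0.09,  0.  ])), ([272.7, 226.7], 0.68, array([0.55 , 0.017, 0.   ]))]
tag1_edge [([250.3, 217.2], 0.42, array([0.62 , 0.028, 0.038]))]
tag2_edge [([258.2, 220.5], 0.6, array([0.592, 0.036, 0.038])), ([340.1, 149.4], 0.21, array([ 0.392, -0.374,  0.038]))]
tag3_edge [([274.2, 219.2], 0.56, array([0.545, 0.019, 0.038]))]
tag4_edge [([286.4, 224.2], 0.41, array([0.504, 0.03 , 0.038]))]
tag5_edge [([297.3, 221.0], 0.5, array([0.474, 0.009, 0.038]))]
wrist [array([[295.26296016,   0.        , 281.27618993],

[... 244 characters left out ...]
1986e-01,
        -1.35399603e-01],
       [ 9.99999985e-01, -6.80420657e-05, -1.61761753e-04,
        -1.66688237e-04],
       [ 0.00000000e+00,  0.00000000e+00,  0.00000000e+00,
         1.00000000e+00]])] dict_keys(['color', 'camera_matrix', 'mount', 'shot'])
rail [([228.1, 166.6], 0.75, array([0.556, 0.02 , 0.   ]))]
tag1_edge [([277.4, 168.3], 0.78, array([0.62 , 0.023, 0.038]))]
tag2_edge [([247.2, 170.3], 0.66, array([0.585, 0.021, 0.038]))]
tag3_edge [([212.6, 171.4], 0.74, array([0.544, 0.019, 0.038]))]
tag4_edge [([179.9, 175.1], 0.93, array([0.505, 0.015, 0.038]))]
tag5_edge [([146.7, 179.3], 0.9, array([0.465, 0.01 , 0.038])), ([225.9, 166.7], 0.21, array([0.56 , 0.025, 0.038]))]
```

View pics/scene0.png

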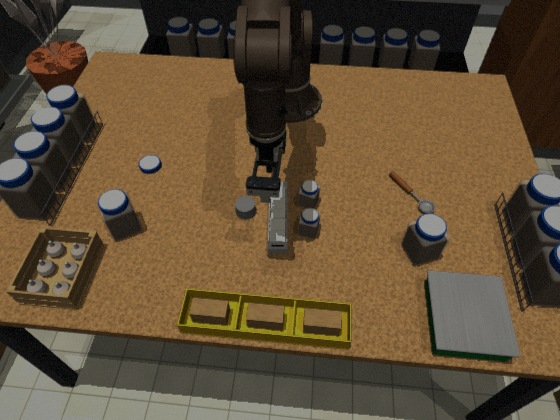

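View pics/wrist0.png

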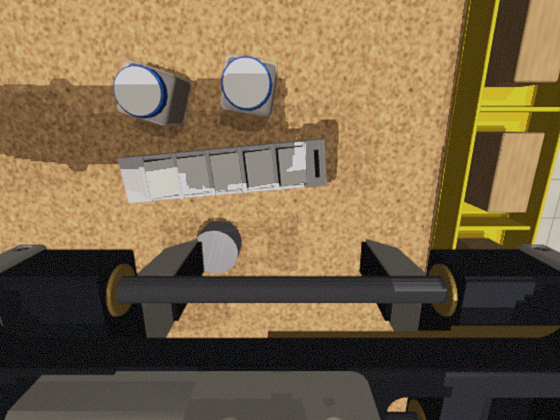

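View pics/side0.png

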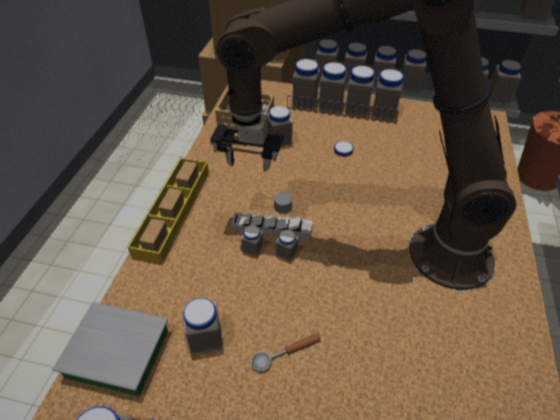

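The rail lies roughly along world x. In the wrist view the slot is at about (318,162), on the far side, and the raised end is near (140,180). The sweep therefore runs from far x towards the robot. Next I'll measure the rail corners.

```bash
python3 - <<'E'
from h import *
im=cv2.imread("pics/wrist0.png")[130:215,105:345]
cv2.imwrite("pics/wz0.png",cv2.resize(im,None,fx=3.3,fy=3.3,interpolation=cv2.INTER_CUBIC))
im=cv2.imread("pics/side0.png")[185:265,215:335]
cv2.imwrite("pics/sz0.png",cv2.resize(im,None,fx=6,fy=6,interpolation=cv2.INTER_CUBIC))
E
```

```text
(no output)
```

View pics/wz0.png

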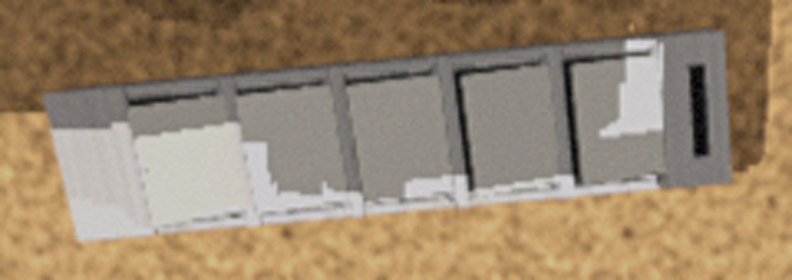

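View pics/sz0.png

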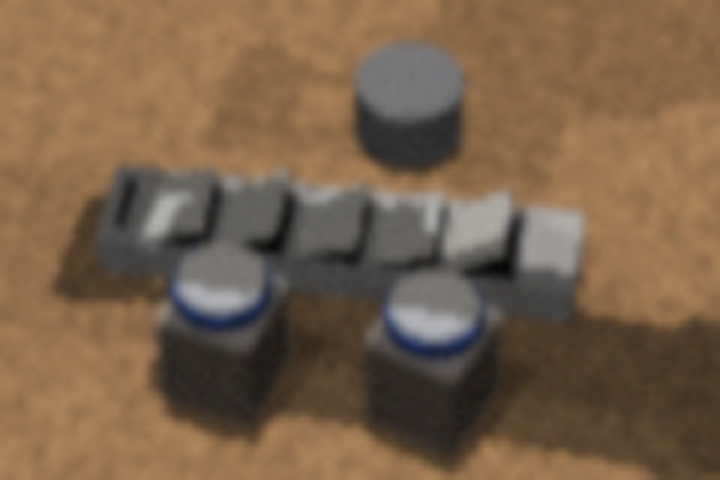

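```bash
python3 - <<'E'
from h import *
s=observe();p=get_image("wrist")
f=lambda u,v:atz(p,(105+u/3.3-.35,130+v/3.3-.35),.025,s)
A=f(732,183);B=f(80,242);C=f(724,30);D=f(45,94);S=f(699,110);S1=f(697,65);S2=f(703,156)
for n,q in zip("A B C D S S1 S2".split(),(A,B,C,D,S,S1,S2)): print(n,q.round(4))
for a,b in ((A,B),(C,D),(A,C),(B,D),(S1,S2)): print(np.linalg.norm(a-b),np.degrees(np.arctan2(*(b-a)[1::-1])))
for t in ["jar","tin"]:
  print(t,[(r["point"],r["confidence"],atz(p,r["point"],0,s).round(3)) for r in place_of(p,t)][:3])
E
```

```text
A [6.809e-01 3.000e-04 2.500e-02]
B [ 0.4329 -0.0227  0.025 ]
C [0.6756 0.0563 0.025 ]
D [0.4281 0.0334 0.025 ]
S [0.6676 0.0276 0.025 ]
S1 [0.6663 0.0439 0.025 ]
S2 [0.6696 0.0105 0.025 ]
0.24905143762973198 -174.71570328142778
0.2485417435150226 -174.72971755961404
0.05623745781180959 95.36498205339619
0.05629984018666003 94.84617022861147
0.033532324778971376 -84.31517795930283
jar [([168.2, 100.9], 0.72, array([0.486, 0.1  , 0.   ])), ([281.0, 168.2], 0.37, array([0.625, 0.018, 0.   ]))]
tin [([220.9, 235.1], 0.69, array([ 0.541, -0.076,  0.   ])), ([177.6, 177.3], 0.48, array([0.489, 0.006, 0.   ]))]
```

Call:
arm_command([
  [[-0.014,0.02,0.027],[0,-2.6,0]],
  [[-0.028,0.05,0.054],[0,-5.3,0]],
  [[-0.028,0.09,0.054],[0,-5.3,0]],
  [[-0.028,0.12,0.054],[0,-5.3,0]],
  [[-0.028,0.12,0.054],[0,-5.3,0]],
], fingers=1, squeeze=10)

```text
clock: 1.55
position: [0.676, 0.0278, 0.1239]
ee_rot: [-1.258, 1.146, -1.137]
force: [-0.7, -0.1, -0.7]
width: 0.613
```

Call:
arm_command([
  [[0,0,0],[0,0,0]],
  [[0,0,0],[0,0,0]],
  [[0,0,0],[0,0,0]],
  [[0,0,0],[0,0,0]],
  [[0,0,0],[0,0,0]],
])

```text
clock: 2.05
position: [0.6794, 0.028, 0.1297]
ee_rot: [-1.25, 1.14, -1.141]
force: [0.1, 0.3, 0.0]
width: 0.179
```

```bash
cat > look.py <<'E'
from h import *
import sys
s=observe();M=R.from_rotvec(s["ee_rot"]).as_matrix()
c=np.array([.5544,.0168]);e=np.array([-.9957,-.0924]);d=s["position"][:2]-c
print("t",s["clock"],"u",round(d@e*1e3,1),"v",round((e[0]*d[1]-e[1]*d[0])*1e3,1),"z",s["position"][2].round(4),"F",s["force"].round(2),"w",s["width"])
print("tilt",M[:,1].round(4),"zaxis",M[:,2].round(4))
for n in sys.argv[2:]:
    p=get_image(n);save(p,n+sys.argv[1]+".png")
E
python3 look.py 1 wrist side
```

```text
t 2.05 u -125.5 v 0.4 z 0.1297 F [0.08 0.32 0.05] w 0.17855666544613255
tilt [ 1.4e-03  2.0e-04 -1.0e+00] zaxis [0.9957 0.0923 0.0015]
```

View pics/wrist1.png

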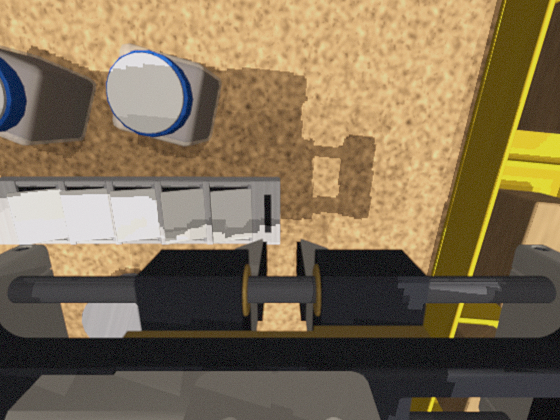

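View pics/side1.png

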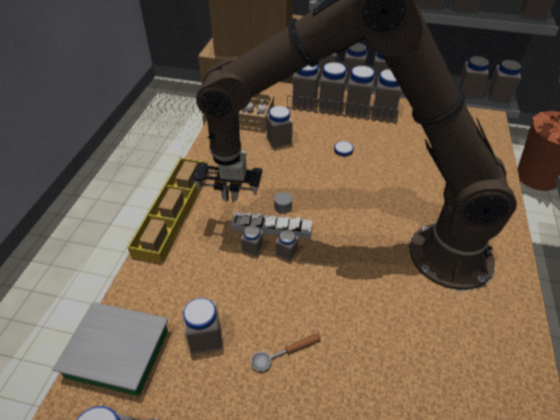

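Call:
arm_command([
  [[0,0.02,0],[0,0,0]],
  [[0,0.045,0],[0,0,0]],
  [[0,0.06,0],[0,0,0]],
  [[0,0.06,0],[0,0,0]],
  [[0,0.06,0],[0,0,0]],
])

```text
clock: 2.65
position: [0.6792, 0.0279, 0.0691]
ee_rot: [-1.251, 1.141, -1.141]
force: [0.6, -0.7, 1.1]
width: 0.008
```

```bash
python3 look.py 2 wrist side; python3 -c "
import cv2
im=cv2.imread('pics/side2.png')[140:270,180:350];cv2.imwrite('pics/sz2.png',cv2.resize(im,None,fx=4,fy=4,interpolation=2))"
```

```text
t 2.65 u -125.3 v 0.4 z 0.0691 F [ 0.6  -0.72  1.13] w 0.008499940567954983
tilt [-0. -0. -1.] zaxis [ 0.9957  0.0922 -0.    ]
```

View pics/wrist2.png

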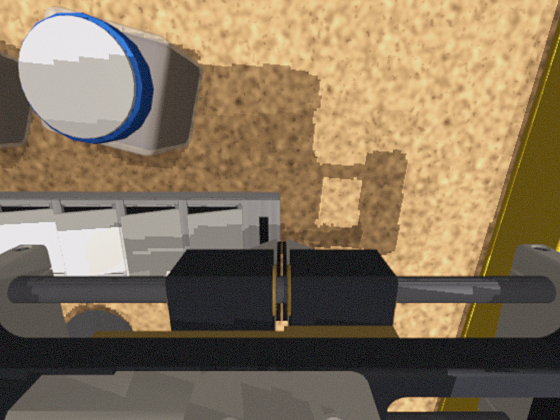

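View pics/sz2.png

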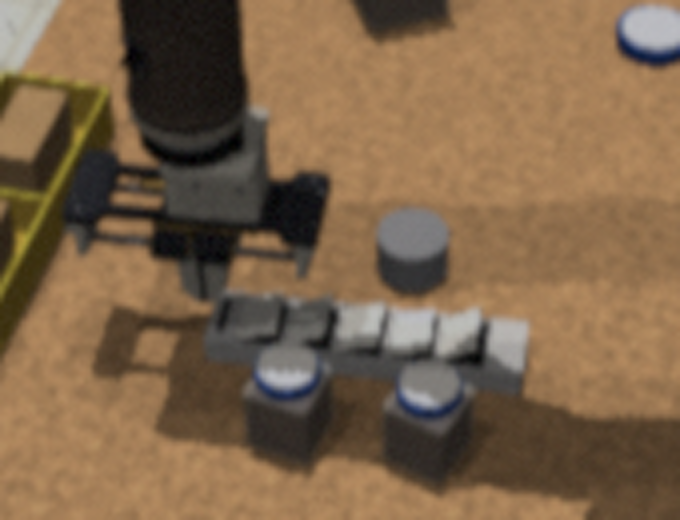

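Call:
arm_command([
  [[0,0.006,-0.005],[0,0,0]],
  [[0,0.012,-0.005],[0,0,0]],
  [[0,0.018,-0.005],[0,0,0]],
  [[0,0.018,-0.005],[0,0,0]],
  [[0,0.018,-0.005],[0,0,0]],
])

```text
clock: 3.25
position: [0.6739, 0.0275, 0.0505]
ee_rot: [-1.252, 1.141, -1.141]
force: [0.2, 0.1, 0.1]
width: 0.007
```

Call:
arm_command([
  [[0,0.001,0],[0,0,0]],
  [[0,0.001,0],[0,0,0]],
  [[0,0.002,0],[0,0,0]],
  [[0,0.002,0],[0,0,0]],
])

```text
clock: 3.65
position: [0.674, 0.0275, 0.0487]
ee_rot: [-1.252, 1.141, -1.141]
force: [0.1, 0.7, 0.7]
width: 0.005
```

```bash
python3 look.py 3 wrist side; python3 -c "
import cv2
im=cv2.imread('pics/side3.png')[140:270,180:350];cv2.imwrite('pics/sz3.png',cv2.resize(im,None,fx=4,fy=4,interpolation=2))"
```

```text
t 3.65 u -120.1 v 0.4 z 0.0487 F [0.08 0.68 0.72] w 0.0048581532402709555
tilt [-0. -0. -1.] zaxis [ 0.9957  0.0923 -0.    ]
```

View pics/sz3.png

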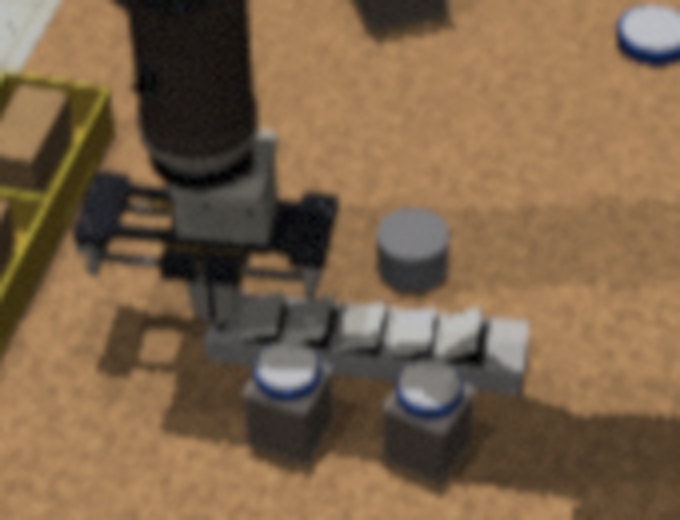

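Call:
arm_command([
  [[0,0.0005,0],[0,0,0]],
  [[0,0.001,0],[0,0,0]],
  [[0,0.001,0],[0,0,0]],
])

```text
clock: 4.05
position: [0.674, 0.0275, 0.0477]
ee_rot: [-1.252, 1.141, -1.141]
force: [0.2, 0.2, -0.3]
width: 0.004
```

Call:
arm_command([
  [[0,0.0005,0],[0,0,0]],
  [[0,0.001,0],[0,0,0]],
  [[0,0.001,0],[0,0,0]],
])

```text
clock: 4.35
position: [0.6741, 0.0275, 0.0474]
ee_rot: [-1.251, 1.141, -1.141]
force: [-2.7, 0.1, 7.6]
width: 0.005
```

Call:
arm_command([
  [[0,-0.0067,0],[0,0,0]],
  [[0,-0.0067,-0.006],[0,0,0]],
  [[0,-0.0067,-0.012],[0,0,0]],
  [[0,-0.0067,-0.017],[0,0,0]],
  [[0,-0.0067,-0.017],[0,0,0]],
])

```text
clock: 4.85
position: [0.656, 0.0258, 0.0533]
ee_rot: [-1.252, 1.142, -1.14]
force: [-0.5, 0.1, 0.7]
width: 0.006
```

Call:
arm_command([
  [[0,0,-0.005],[0,0,0]],
  [[0,0.001,-0.01],[0,0,0]],
  [[0,0.0022,-0.014],[0,0,0]],
  [[0,0.0034,-0.018],[0,0,0]],
  [[0,0.0034,-0.018],[0,0,0]],
])

```text
clock: 5.35
position: [0.6384, 0.0242, 0.0498]
ee_rot: [-1.252, 1.141, -1.141]
force: [0.1, -0.8, -1.0]
width: 0.008
```

```bash
python3 look.py 4 wrist side; python3 -c "
import cv2
im=cv2.imread('pics/side4.png')[140:270,180:350];cv2.imwrite('pics/sz4.png',cv2.resize(im,None,fx=4,fy=4,interpolation=2))"
```

```text
t 5.35 u -84.4 v 0.4 z 0.0498 F [ 0.1  -0.77 -1.03] w 0.007873413236808733
tilt [-8.e-04 -1.e-04 -1.e+00] zaxis [ 9.957e-01  9.230e-02 -8.000e-04]
```

View pics/sz4.png

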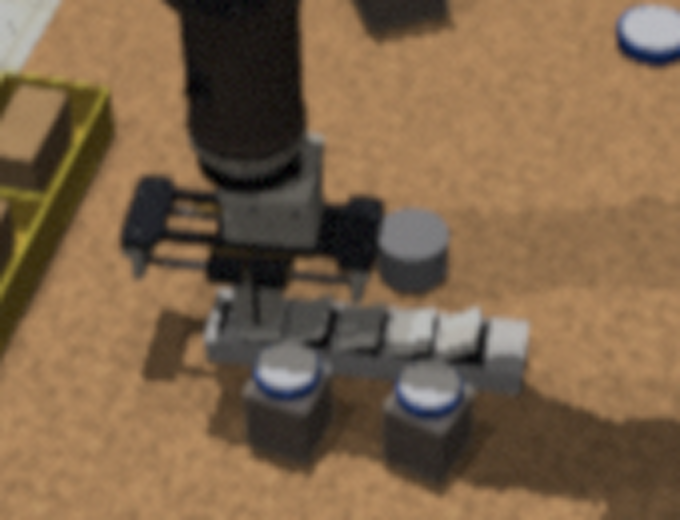

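View pics/wrist4.png

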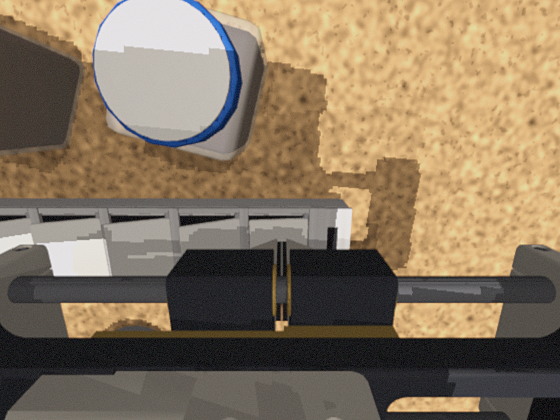

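Call:
arm_command([
  [[0,0.0012,-0.004],[0,0,0]],
  [[0,0.0024,-0.008],[0,0,0]],
  [[0,0.003,-0.01],[0,0,0]],
  [[0,0.003,-0.011],[0,0,0]],
  [[0,0.003,-0.011],[0,0,0]],
])

```text
clock: 5.95
position: [0.6285, 0.0233, 0.0474]
ee_rot: [-1.251, 1.14, -1.141]
force: [1.4, -0.7, 2.9]
width: 0.009
```

Call:
arm_command([
  [[0,-0.003,0],[0,0,0]],
  [[0,-0.0063,0],[0,0,0]],
  [[0,-0.0063,-0.006],[0,0,0]],
  [[0,-0.0063,-0.011],[0,0,0]],
  [[0,-0.0063,-0.011],[0,0,0]],
])

```text
clock: 6.45
position: [0.616, 0.0221, 0.0531]
ee_rot: [-1.253, 1.142, -1.14]
force: [-0.3, -0.2, 0.4]
width: 0.005
```

```bash
python3 look.py 5 wrist
```

```text
t 6.45 u -61.8 v 0.4 z 0.0531 F [-0.31 -0.25  0.38] w 0.005337795199255129
tilt [-1.4e-03 -2.0e-04 -1.0e+00] zaxis [ 0.9957  0.0922 -0.0014]
```

View pics/wrist5.png

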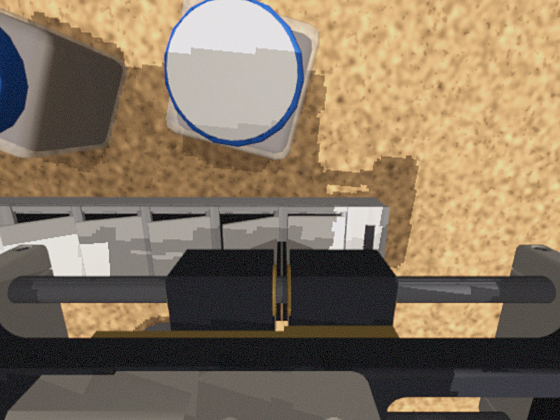

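Call:
arm_command([
  [[0,0,-0.005],[0,0,0]],
  [[0,0.001,-0.01],[0,0,0]],
  [[0,0.0022,-0.014],[0,0,0]],
  [[0,0.0034,-0.018],[0,0,0]],
  [[0,0.0034,-0.018],[0,0,0]],
])

```text
clock: 7.0
position: [0.5985, 0.0204, 0.0497]
ee_rot: [-1.252, 1.142, -1.14]
force: [-0.5, -0.2, -0.0]
width: 0.004
```

Call:
arm_command([
  [[0,0.0012,-0.004],[0,0,0]],
  [[0,0.0024,-0.008],[0,0,0]],
  [[0,0.003,-0.01],[0,0,0]],
  [[0,0.003,-0.011],[0,0,0]],
  [[0,0.003,-0.011],[0,0,0]],
])

```text
clock: 7.5
position: [0.5888, 0.0196, 0.0473]
ee_rot: [-1.251, 1.14, -1.141]
force: [1.9, 0.6, 3.8]
width: 0.009
```

Call:
arm_command([
  [[0,-0.003,0],[0,0,0]],
  [[0,-0.0063,0],[0,0,0]],
  [[0,-0.0063,-0.006],[0,0,0]],
  [[0,-0.0063,-0.011],[0,0,0]],
  [[0,-0.0063,-0.011],[0,0,0]],
])

```text
clock: 8.0
position: [0.576, 0.0184, 0.053]
ee_rot: [-1.253, 1.142, -1.14]
force: [-0.5, 0.1, -0.7]
width: 0.004
```

```bash
python3 look.py 6 wrist
```

```text
t 8.0 u -21.7 v 0.4 z 0.053 F [-0.46  0.1  -0.74] w 0.004216173462326515
tilt [-1.6e-03 -2.0e-04 -1.0e+00] zaxis [ 0.9957  0.0922 -0.0016]
```

View pics/wrist6.png

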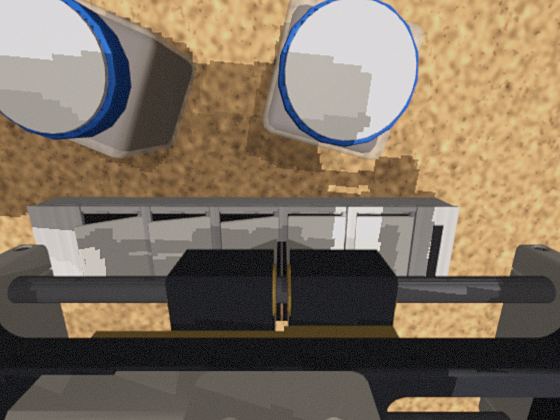

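Call:
arm_command([
  [[0,0,-0.005],[0,0,0]],
  [[0,0.001,-0.01],[0,0,0]],
  [[0,0.0022,-0.014],[0,0,0]],
  [[0,0.0034,-0.018],[0,0,0]],
  [[0,0.0034,-0.018],[0,0,0]],
])

```text
clock: 8.55
position: [0.5587, 0.0168, 0.0496]
ee_rot: [-1.252, 1.141, -1.141]
force: [-0.7, 1.2, 0.4]
width: 0.002
```

Call:
arm_command([
  [[0,0.0012,-0.004],[0,0,0]],
  [[0,0.0024,-0.008],[0,0,0]],
  [[0,0.0029,-0.01],[0,0,0]],
  [[0,0.0029,-0.011],[0,0,0]],
  [[0,0.0029,-0.011],[0,0,0]],
])

```text
clock: 9.05
position: [0.5491, 0.0159, 0.0473]
ee_rot: [-1.251, 1.14, -1.141]
force: [1.0, 0.4, 6.1]
width: 0.001
```

Call:
arm_command([
  [[0,-0.003,0],[0,0,0]],
  [[0,-0.0064,0],[0,0,0]],
  [[0,-0.0064,-0.006],[0,0,0]],
  [[0,-0.0064,-0.011],[0,0,0]],
  [[0,-0.0064,-0.011],[0,0,0]],
])

```text
clock: 9.55
position: [0.5362, 0.0146, 0.0531]
ee_rot: [-1.253, 1.142, -1.14]
force: [-0.2, -0.2, 0.3]
width: 0.005
```

Call:
arm_command([
  [[0,0,-0.005],[0,0,0]],
  [[0,0.001,-0.01],[0,0,0]],
  [[0,0.0022,-0.014],[0,0,0]],
  [[0,0.0034,-0.018],[0,0,0]],
  [[0,0.0034,-0.018],[0,0,0]],
])

```text
clock: 10.05
position: [0.5189, 0.0131, 0.0497]
ee_rot: [-1.252, 1.141, -1.141]
force: [-0.1, -0.4, 0.1]
width: 0.002
```

Call:
arm_command([
  [[0,0.0012,-0.004],[0,0,0]],
  [[0,0.0024,-0.008],[0,0,0]],
  [[0,0.003,-0.01],[0,0,0]],
  [[0,0.003,-0.011],[0,0,0]],
  [[0,0.003,-0.011],[0,0,0]],
])

```text
clock: 10.55
position: [0.5093, 0.0123, 0.0473]
ee_rot: [-1.251, 1.14, -1.141]
force: [1.2, 0.3, 4.7]
width: 0.005
```

Call:
arm_command([
  [[0,-0.003,0],[0,0,0]],
  [[0,-0.0064,0],[0,0,0]],
  [[0,-0.0064,-0.006],[0,0,0]],
  [[0,-0.0064,-0.011],[0,0,0]],
  [[0,-0.0064,-0.011],[0,0,0]],
])

```text
clock: 11.05
position: [0.4963, 0.011, 0.0531]
ee_rot: [-1.253, 1.142, -1.14]
force: [-0.9, -0.2, -0.5]
width: 0.003
```

```bash
python3 look.py 7 wrist
```

```text
t 11.05 u 58.4 v 0.4 z 0.0531 F [-0.9  -0.22 -0.48] w 0.0028290988674299442
tilt [-1.6e-03 -2.0e-04 -1.0e+00] zaxis [ 0.9957  0.0922 -0.0016]
```

View pics/wrist7.png

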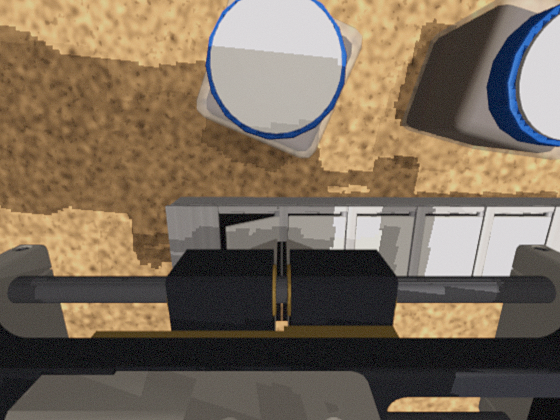

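Call:
arm_command([
  [[0,0,-0.005],[0,0,0]],
  [[0,0.001,-0.01],[0,0,0]],
  [[0,0.0022,-0.014],[0,0,0]],
  [[0,0.0034,-0.018],[0,0,0]],
  [[0,0.0034,-0.018],[0,0,0]],
])

```text
clock: 11.6
position: [0.4789, 0.0094, 0.0497]
ee_rot: [-1.252, 1.142, -1.14]
force: [-0.5, 0.2, 0.8]
width: 0.01
```

Call:
arm_command([
  [[0,0.0012,-0.004],[0,0,0]],
  [[0,0.0024,-0.008],[0,0,0]],
  [[0,0.003,-0.01],[0,0,0]],
  [[0,0.003,-0.011],[0,0,0]],
  [[0,0.003,-0.011],[0,0,0]],
])

```text
clock: 12.1
position: [0.4695, 0.0086, 0.0472]
ee_rot: [-1.251, 1.14, -1.141]
force: [2.1, 0.3, 4.2]
width: 0.005
```

Call:
arm_command([
  [[0,-0.01,0],[0,0,0]],
  [[0,-0.04,0],[0,0,0]],
  [[0,-0.08,0],[0,0,0]],
  [[0,-0.12,0],[0,0,0]],
  [[0,-0.16,0],[0,0,0]],
])

```text
clock: 12.6
position: [0.4675, 0.0083, 0.2087]
ee_rot: [-1.253, 1.142, -1.14]
force: [1.0, 0.3, -0.3]
width: 0.003
```

Call:
arm_command([
  [[0,-0.03,0.04],[0,0,0]],
  [[0,-0.03,0.08],[0,0,0]],
  [[0,-0.03,0.12],[0,0,0]],
  [[0,-0.03,0.12],[0,0,0]],
  [[0,-0.03,0.12],[0,0,0]],
])

```text
clock: 13.1
position: [0.5877, 0.0196, 0.2363]
ee_rot: [-1.254, 1.143, -1.14]
force: [0.1, -0.1, -0.2]
width: 0.008
```

```bash
python3 look.py 8 wrist side; python3 -c "
import cv2
im=cv2.imread('pics/side8.png')[185:265,215:335];cv2.imwrite('pics/sz8.png',cv2.resize(im,None,fx=6,fy=6,interpolation=2))"
```

```text
t 13.1 u -33.4 v 0.3 z 0.2363 F [ 0.09 -0.08 -0.22] w 0.008325937616462201
tilt [-2.7e-03 -3.0e-04 -1.0e+00] zaxis [ 0.9957  0.0924 -0.0027]
```

View pics/wrist8.png

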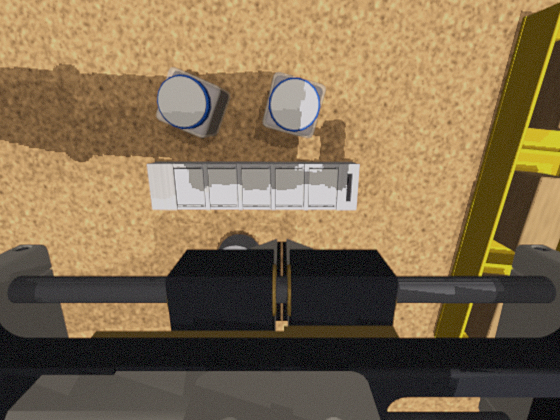

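View pics/sz8.png

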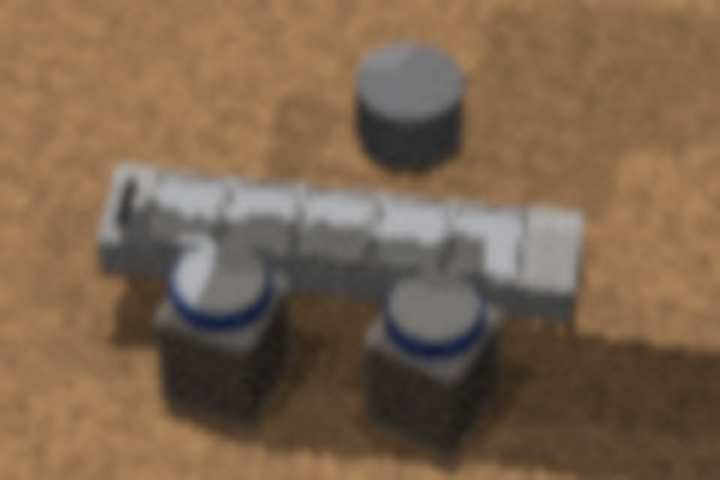

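In the wrist view all five plates, from about (190,187) to (322,187), look flat with no shadow wedges. In the side view the rail ends sit at the same pixels as before, and the jars and tin haven't moved. One closer check before I hand it in.

```bash
python3 - <<'E'
import cv2
im=cv2.imread("pics/wrist8.png")[150:225,135:370]
cv2.imwrite("pics/wz8.png",cv2.resize(im,None,fx=3.3,fy=3.3,interpolation=2))
a=cv2.imread('pics/side0.png')[185:265,215:335];b=cv2.imread('pics/side8.png')[185:265,215:335]
ab=cv2.resize(cv2.hconcat([a,b]),None,fx=3.3,fy=3.3,interpolation=2);cv2.imwrite("pics/ab.png",ab)
E
```

```text
(no output)
```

View pics/wz8.png

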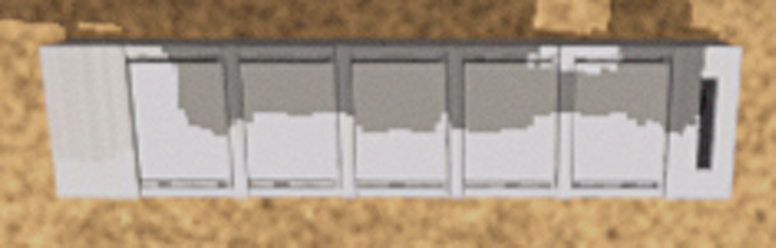

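View pics/ab.png

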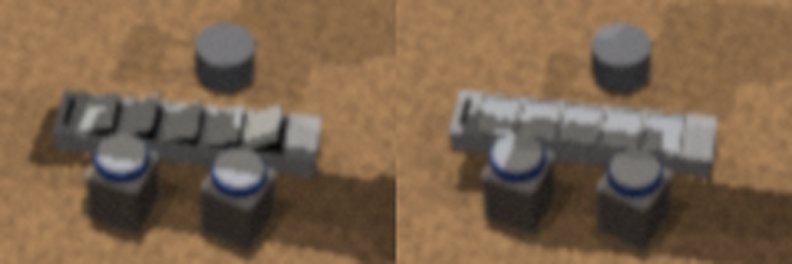

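The plates all show only uniform hairline gaps, and the rail and bystanders are where they were. Handing in.

```bash
python3 -c "
from cell import *
print(sign_off())"
```

```text
the job is handed in; nothing more can be done
None
```

All five plates are folded flat, in order from plate 1 to plate 5, and the job is handed in at about 13 s of the 45 s allowed.

**What I did:** I closed the fingertips and lightly touched the bare slotted end to find the top of the rail. From there I worked along the plates, tilting each one down and pressing its free edge flat before lifting slightly over the next hinge. I didn't grip the rail at any point. The sensed force on the plates was about 3–6 N. The highest reading was about 8 N, during the first touch at the slotted end.

**Last checks:**
- **Plates:** Every plate was pressed to the same height as the bare rail top, within about 0.2 mm. The final wrist and side pictures show all five flat with only hairline gaps.
- **Surroundings:** In the before and after side pictures, the rail, the two small jars and the tin are in the same places. I didn't compare the larger jars, the spare lid or the scoop, but the arm stayed over the rail and didn't go near them.
- **Arm:** The gripper is clear above the rail and touching nothing.

No check failed or disagreed. I did not re-measure the rail's position numerically afterwards; that check was by comparing pictures only.

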